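# Take the gold milling head from under the rack shelf with tongs

## Task

Take up the handling tongs from the bench, reach in under the clear shelf of the rack with them and close them on the plain steel collar of the gold-coated milling head; never touch that head with the gripper or the arm. Lift it up out of its socket, draw it out from under the shelf, and finish while holding it up in the tongs for inspection: upright, in front of the rack, clear of it, its lower end at least 15 cm above the bench. Leave the two dark heads, the blue insert box and the drill case where they are, and do not knock the rack.

Things in the scene. Friction and masses are not known exactly. Their poses are not given: they have to be found in the camera images.
- tongs: Spring-open steel tongs, red V-shaped rubber jaws, 270 mm long, 0.095 kg, lying flat on the bench (arms swing level). Origin: at their underside, midway between the handles, near the centre of mass; x to the jaws, y to the left arm, z up. Pivot at x = -95 mm. Handles: flat upright bars 26 mm tall, x -50 to +55 mm; the arms beyond are 14 mm tall, jaws 16 mm, all at the same mid height.
- tongs_grip (a point): Grip point midway between the handles, 13 mm above the tongs' origin; fingers close along the tongs' y. Width over the handles here: 53 mm free and fully open, 38 mm when shut on the collar. The spring pushes each handle out with 4 N when open, 5 N at 50 mm, 10 N at 38 mm; held at 47 to 51 mm they are carried open. A 40 N grip puts about 12 N on the head.
- tongs_jaws (a point): Point midway between the jaws at mid height, 135 mm ahead of tongs_grip along the tongs' x; the collar's axis passes here when they are shut on it. Jaw gap when free: 58 mm in the middle, 48 mm at the ends of the V, 71 mm over the outsides; it shrinks 2.4 mm for each 1 mm at the handles. Each jaw is 27 mm long.
- tongs_left (a joint): Closing angle of the left arm of the tongs, rad: 0 fully open, about 0.08 when shut on the 20 mm collar, 0.115 shut on nothing. The right arm moves as its mirror image.
- rack: Two-tier bench rack, fixed. Origin: centre of its underside; x points from its open front (towards the robot) to its back, y along it, z up. Grey socket block 90 x 260 mm, 30 mm high, three sockets at x = 0, y = -65, 0, +65 mm, 16 mm wide, 20 mm deep. Above, a clear shelf on four 10 mm posts at x = +-37, y = +-121 mm. Front and back are open between the posts.
- shelf_front (a point): Middle of the lower front edge of the rack's clear shelf, 130 mm above the bench and 50 mm in front of the line of sockets. The shelf is 8 mm thick, 260 mm long (y) and 100 mm deep (x -50 to +50 mm of the rack); small blue boxes on its ends reach up to 178 mm.
- gold_head: The wanted milling head, upright in one of the sockets (which varies), 0.07 to 0.13 kg, 62 mm tall. Origin: centre of its underside, z up. Stub 12 mm across to 16 mm up (down in the socket), plain steel collar 20 mm across from 16 to 44 mm, gold toothed part 24 mm across from 44 to 62 mm. It must rise 16 mm to leave the socket and can rise 54 mm before its top meets the shelf.
- gold_head_collar (a point): Middle of the plain collar of the gold head, on its axis, 30 mm above its origin (14 mm above the socket block's top while seated): where the jaws close.
- dark_head_1: An exchangeable milling head just like gold_head in shape and size, but with a dark slate-grey cutting part; it stands in another socket. Bystander. Origin at the centre of the underside of its stub, z up.
- dark_head_2: An exchangeable milling head just like gold_head in shape and size, but with a dark slate-grey cutting part; it stands in another socket. Bystander. Origin at the centre of the underside of its stub, z up.
- insert_box: Flat blue box of cutting inserts, 115 x 50 x 22 mm, lying on the bench. Bystander. Origin: centre of its underside, x along its length.
- drill_case: Frosted plastic drill case, 150 x 44 x 44 mm, lying on the bench. Bystander. Origin: on its underside, x along its length.

How it is judged (in metres and radians):
On the way, in this order (a step that is already met when the one before it is completed fails the run):
1. the tongs are held by the gripper, lifted off the bench (height (world z) of tongs_grip above 0.028 m and contact force between the fingers and tongs above 1 N), for 0.2 s.
2. the jaws are closed on the collar of the gold head under the shelf (contact force between the fingers and tongs above 1 N and contact force between tongs and gold_head above 1.5 N and distance between tongs_jaws and gold_head_collar below 0.015 m and x of gold_head in the frame of rack above -0.02 m), for 0.2 s.
3. the gold head, in the tongs, is lifted out of its socket, still under the shelf (contact force between the fingers and tongs above 1 N and contact force between tongs and gold_head above 1.5 N and distance between tongs_jaws and gold_head_collar below 0.015 m and z of gold_head in the frame of rack above 0.029 m and x of gold_head in the frame of rack above -0.05 m), for 0.05 s.
At the end, for the whole second after the job is handed in: Tongs in the gripper, gold head held still in the jaws by its collar (15 mm), upright within 20 degrees, lower end over 150 mm up, axis over 20 mm in front of the shelf edge, touching nothing else; dark heads within 12 mm, box and case within 20 mm of their starts (contact force between the fingers and tongs above 1 N and contact force between tongs and gold_head above 1.5 N and distance between tongs_jaws and gold_head_collar below 0.015 m and x of gold_head in the frame of rack below -0.07 m and height (world z) of gold_head above 0.15 m and angle between gold_head's own z axis and vertical below 0.35 rad and linear speed of gold_head below 0.03 m/s and contact force between each of the fingers, the arm and gold_head below 0.2 N and contact force between each of gold_head, tongs and rack below 0.1 N and distance of each of dark_head_1, dark_head_2 from where it was at the start of the episode below 0.012 m and angle between each of dark_head_1, dark_head_2's own z axis and vertical below 0.15 rad and distance of each of insert_box, drill_case from where it was at the start of the episode below 0.02 m); the arm keeps its last pose, push and grip.
It fails at once if the gripper or the arm touches the gold head (contact force between any of the fingers, the arm and gold_head above 0.5 N).
It fails at once if a dark head is pulled out, tipped or shifted (distance of any of dark_head_1, dark_head_2 from where it was at the start of the episode above 0.012 m or angle between any of dark_head_1, dark_head_2's own z axis and vertical above 0.25 rad).
It fails at once if the insert box or the drill case is pushed away (distance of any of insert_box, drill_case from where it was at the start of the episode above 0.02 m).
It fails at once if the rack is knocked hard by the tongs, gripper or arm (contact force between any of tongs, the fingers, the arm and rack above 15 N).
It also fails if it takes over 42 s, if anything falls off the work surface, if the arm or the gripper's body presses on something with over 40 N, if the wrist force passes 120 N, or if a joint passes its speed limit or range.

## Robot

A 7-joint arm with a two-finger parallel gripper is mounted at the origin on the work surface. World frame = base frame: x ahead of the robot, y to its left, z up, the work surface at z = 0. Lengths are in m, angles in degrees, forces in N, time in s.
With the tool pointing down it reaches from about 0.4 to 0.875 m from the base axis. Payload 6.5 kg.
Tool frame: the origin (TCP) lies midway between the tips of the shut fingers; the grasp point (between the pads) lies 19 mm behind it; z points along the fingers, y is the direction in which the jaws open and shut (so a half turn about z gives the same grasp; the last joint's range is limited). The gripper opens to 85 mm and grips with 20 to 120 N. Pads are 22 mm wide; open, the fingers measure 114 mm over their backs; the gripper's body (76 mm by 85 mm) begins 54 mm behind the grasp point. The pads swing forward as they close: fully open they stand 13 mm farther back than shut.
Start: joints at [60.951, 30.733, -0.252, 88.115, 0.149, 61.152, -4.079], TCP at [0.277, -0.588, 0.231] pointing down, gripper open.
Joint ranges: [-154.64, 154.64], [-21.42, 123.67], [-72.66, 72.17], [13.99, 137.28], [-74.86, 254.86], [10.95, 109.41], [-158.01, 158.01]. Speed limits (degrees/s): [136.94, 136.94, 180, 180, 180, 180, 180].

## Interface

Orientations are given as a 3x3 rotation matrix whose columns are the frame's x, y, z axes.
In Python, from station import telemetry, optics, order gives the robot as it stands.
- The arm moves only by the shell command python3 -m inch 'ROWS' [OPENING] [FORCE]. ROWS is JSON, a list of rows, each an object of numbers: "tx", "ty", "tz": the shift along the tool's x, y, z in units of 50 mm (1.0 is 50 mm); "twist": the turn about the tool's z in units of 5 degrees (1.0 is 5 degrees). In form: [{"tx": .., "ty": .., "tz": .., "twist": ..}, ...]. A call has 1 to 8 rows; each row is the pose to reach, as a shift and turn from the pose commanded when the call began, along the tool's axes at that moment; what a row does not reach only later rows make up. A row lasts 1/10 s, in which the tool goes at most 50 mm and 8.59 degrees, less where a joint would pass 70% of its speed; a pose out of reach is approached as far as the arm can. A call with a gripper value outside its range is refused whole. OPENING is the opening in per cent of the stroke, from 0 (shut) to 100 (fully open), set as the call begins (- or left out, the last holds). The fingers move at their own pace and stop on an object; FORCE is the grip in N (left out, the last holds). Time passes only in rows, so rows that repeat a pose let the fingers close. It gives the time, the measured TCP pose, the force and the opening at its end, in the units of the state.
- telemetry.state(): the state, without advancing time (a new reading comes with each control period).
- optics.get_image(name): name is "scene" or "top" or "wrist"; returns the picture (400x640x3 uint8, blue, green, red); there is no depth.
- optics.camera_params(name): a dict with "mtx" (3x3 intrinsics, pixels), "eye" and "rotation" of the camera in the world. Camera axes: x right, y down, z forward; pixel columns grow to the right and rows downward; lengths in m; the calibration is good to about 2 mm. A picture is of the moment at which its call begins: read the wrist's pose just before it. camera_params takes no time and is no camera call; for the wrist camera it gives the pose at the moment of the call.
- order.job_done(): hands the job in, once; it reports no verdict.
The state is a dict: "time_s": time; "joint_pos": joint angles; "joint_velocities": joint speeds; "joint_efforts": joint torques, N m; "ee_pos": TCP position; "ee_rot": TCP orientation; "force": force on the tool from outside, world axes, zero at the start; "ft_torque": the same for the moment, N m; "finger_gap": finger opening in m.
Only numpy, scipy, OpenCV 4.12 (cv2) and the standard library are available. Lean on these libraries where they do the work, as an engineer would, in place of code of your own. Each camera call takes 0.05 s, during which the arm holds its last target.

## Working session

There is one attempt and no reset: what is moved stays moved. The work goes in short steps, Python scripts to look and compute and a shell command to move; the robot and the scene stay as the last step left them, time stands still between calls to the robot, and variables do not carry over. Pictures are saved under pics/ and viewed, and the job is handed in when it is done.

```bash
ls; mkdir -p pics; python3 - <<'E'
from station import telemetry, optics
import cv2
s=telemetry.state(); print(s)
for n in ["scene","top","wrist"]:
    p=optics.camera_params(n); print(n,p)
    cv2.imwrite(f"pics/{n}0.png",optics.get_image(n))
E
```

```text
pics
{'time_s': 0.0, 'joint_pos': array([60.95168402, 30.7790999 , -0.25330164, 88.17039548,  0.1476906 ,
       61.14928073, -4.07988242]), 'joint_velocities': array([-0.10502693, -0.00663717, -0.12935343,  0.00842697, -0.06977543,
       -0.02047488, -0.03999258]), 'joint_efforts': array([ 5.71936584e-05, -5.83419442e+01,  1.04887370e+00, -2.59103984e+01,
        1.23887192e-02,  9.39117424e-03,  7.06702696e-09]), 'ee_pos': array([ 0.27704138, -0.58732102,  0.23039716]), 'ee_rot': array([[ 9.04398918e-01,  4.26687120e-01, -8.36004120e-04],
       [ 4.26687923e-01, -9.04397679e-01,  1.50118116e-03],
       [-1.15545521e-04, -1.71437948e-03, -9.99998524e-01]]), 'force': array([ 0.60216051, -1.21568264,  1.37695557]), 'ft_torque': array([ 0.00104423,  0.01763403, -0.02808801]), 'finger_gap': 0.08563737459929209}
scene {'mtx': array([[482.78321858,   0.        , 321.468617  ],
       [  0.        , 482.78321858, 200.21638936],
       [  0.        ,   0.        ,   1.        ]]), 'eye': array([ 1.3440621 , -0.04876428,  1.26283736]), 'rotation': array([[ 0.02580072,  0.81490849, -0.5790
[... 202 characters left out ...]
, 198.48257163],
       [  0.        ,   0.        ,   1.        ]]), 'eye': array([ 0.29269792, -0.03460355,  1.29766624]), 'rotation': array([[-1.01281218e-04, -9.80846399e-01,  1.94782777e-01],
       [-9.99999987e-01,  7.44967342e-05, -1.44834996e-04],
       [ 1.27550204e-04, -1.94782790e-01, -9.80846394e-01]])}
wrist {'mtx': array([[335.37281567,   0.        , 320.18710695],
       [  0.        , 335.37281567, 200.18045493],
       [  0.        ,   0.        ,   1.        ]]), 'eye': array([ 0.34212086, -0.55710836,  0.37344356]), 'rotation': array([[ 0.42638847, -0.86818899, -0.25385183],
       [-0.90453896, -0.40970543, -0.11811316],
       [-0.00145993,  0.27998096, -0.96000444]])}
```

View pics/scene0.png

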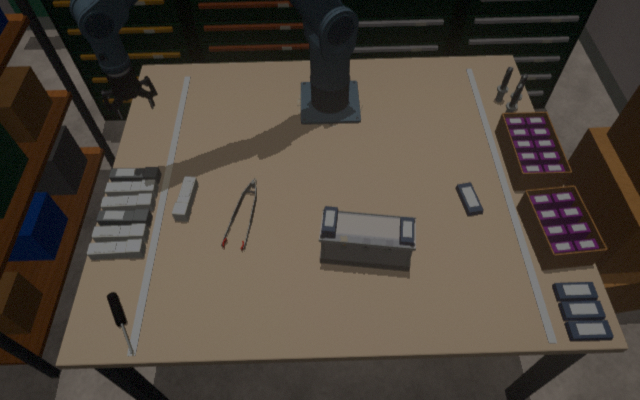

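View pics/top0.png

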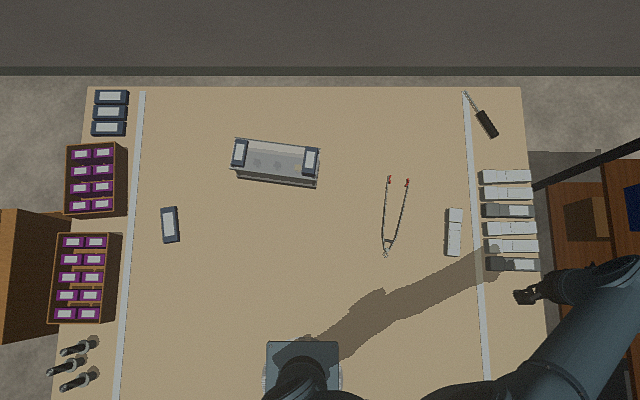

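View pics/wrist0.png

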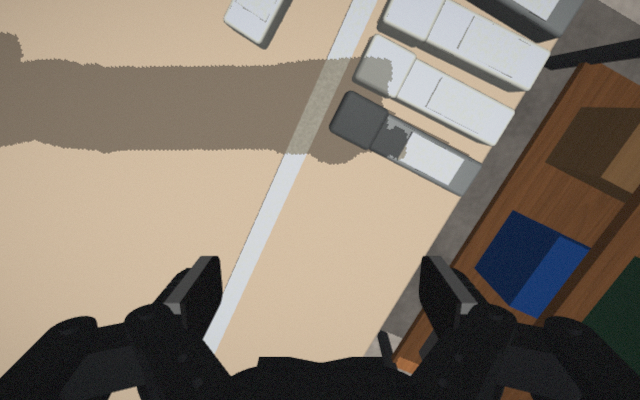

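Overview: the tongs are near top (387,255)–(407,182) and the rack is near top (275,163). Next I'll crop and enlarge both.

```bash
cat > h.py <<'E'
import numpy as np, cv2
from station import telemetry, optics
def ray(p,uv):
    d=np.linalg.inv(p["mtx"])@np.array([uv[0],uv[1],1.0]); d=np.array(p["rotation"])@d
    return np.array(p["eye"]),d/np.linalg.norm(d)
def plane(p,uv,z):
    e,d=ray(p,uv); return e+d*(z-e[2])/d[2]
def proj(p,X):
    c=np.array(p["rotation"]).T@(np.asarray(X,float)-p["eye"]); u=p["mtx"]@c; return u[:2]/u[2]
def tri(obs):
    A=np.zeros((3,3));b=np.zeros(3)
    for p,uv in obs:
        e,d=ray(p,uv);M=np.eye(3)-np.outer(d,d);A+=M;b+=M@e
    X=np.linalg.solve(A,b)
    return X,[float(np.linalg.norm(np.cross(X-ray(p,uv)[0],ray(p,uv)[1])))*1000 for p,uv in obs]
E
python3 - <<'E'
from h import *
a=cv2.imread("pics/top0.png"); b=cv2.imread("pics/scene0.png")
f=lambda i,x0,x1,y0,y1:cv2.resize(i[y0:y1,x0:x1],None,fx=4,fy=4,interpolation=cv2.INTER_CUBIC)
cv2.imwrite("pics/c1.png",f(a,225,425,125,265))
cv2.imwrite("pics/c2.png",f(b,215,415,170,280))
p=optics.camera_params("top")
for uv,z in [((387,255),.013),((389,180),.013),((407,182),.013),((275,163),.13),((169,225),.02),((454,232),.04)]: print(uv,plane(p,uv,z))
E
```

```text
(387, 255) [ 0.36678471 -0.26514498  0.013     ]
(389, 180) [ 0.60918523 -0.28021975  0.013     ]
(407, 182) [ 0.60248421 -0.33856148  0.013     ]
(275, 163) [0.63261217 0.08067672 0.13      ]
(169, 225) [0.46077459 0.42372388 0.02      ]
(454, 232) [ 0.43616108 -0.47114912  0.04      ]
```

View pics/c1.png

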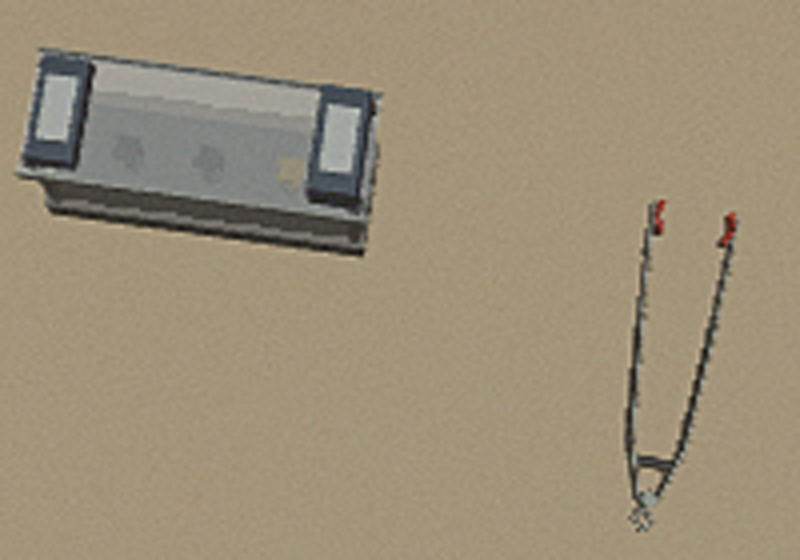

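View pics/c2.png

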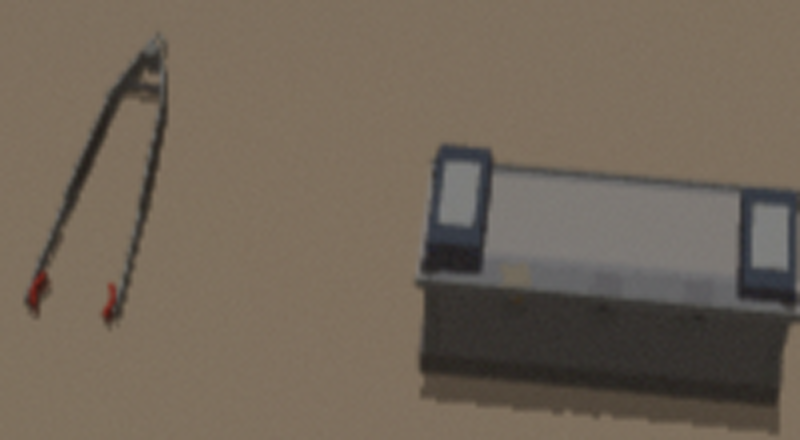

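Gold head is at the right (-y) end: top (297.5,167), scene (344,239). I'll move to a look-out position and turn so that the wrist camera faces the rack.

```bash
python3 -m inch '[{"tx":0.2,"ty":-0.2,"tz":-0.25,"twist":-1},{"tx":0.6,"ty":-0.6,"tz":-0.5,"twist":-2.5},{"tx":1.1,"ty":-1.1,"tz":-0.75,"twist":-4},{"tx":1.6,"ty":-1.6,"tz":-1,"twist":-5.6},{"tx":2.2,"ty":-2.1,"tz":-1.25,"twist":-7.2},{"tx":2.8,"ty":-2.6,"tz":-1.5,"twist":-8.8},{"tx":3.3,"ty":-3.1,"tz":-1.75,"twist":-10.4},{"tx":3.7,"ty":-3.5,"tz":-2,"twist":-12}]' 100 40
```

```text
time_s: 0.95
ee_pos: [0.3706, -0.3483, 0.3317]
ee_rot: [[0.075, 0.997, -0.0], [0.997, -0.075, 0.0], [0.0, -0.0, -1.0]]
force: [0.3, -0.6, 0.2]
finger_gap: 0.0854
```

```bash
python3 -m inch '[{"tx":0.6,"ty":0.2,"twist":-1.6},{"tx":1.2,"ty":0.4,"twist":-3.2},{"tx":1.8,"ty":0.6,"twist":-4.8},{"tx":2.4,"ty":0.8,"twist":-6.4},{"tx":2.9,"ty":1.0,"twist":-8},{"tx":3.4,"ty":1.1,"twist":-9.6},{"tx":3.8,"ty":1.2,"twist":-11.2},{"tx":4.0,"ty":1.3,"twist":-12.8}]'
python3 -m inch '[{"twist":-1.6},{"twist":-3},{"twist":-4},{"twist":-4}]'
python3 - <<'E'
from h import *
import pickle
s=telemetry.state();p=optics.camera_params("wrist");i=optics.get_image("wrist")
pickle.dump((s,p),open("w1.pkl","wb"));cv2.imwrite("pics/w1.png",i);print(s["joint_pos"],p["eye"])
E
```

```text
[ 53.31050159  12.10864087 -17.71210907 101.3496975    3.95704503
  67.17349049  30.1208844 ] [ 0.37637531 -0.27713667  0.47464777]invalid input at $[0]: expected keys tx, ty, tz, twist
invalid input at $[0]: expected keys tx, ty, tz, twist
```

View pics/w1.png

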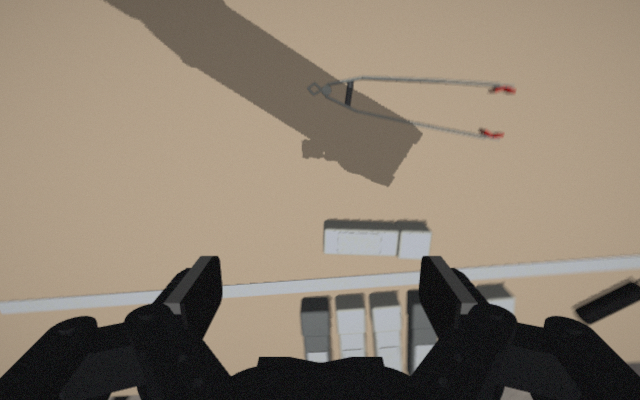

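The rows need all four keys, so nothing moved. In this view the tongs' pivot is at (318,89) and the jaws at (503,90) and (491,133).

```bash
python3 -m inch '[{"tx":0.6,"ty":0.2,"tz":0,"twist":-1.6},{"tx":1.2,"ty":0.4,"tz":0,"twist":-3.2},{"tx":1.8,"ty":0.6,"tz":0,"twist":-4.8},{"tx":2.4,"ty":0.8,"tz":0,"twist":-6.4},{"tx":2.9,"ty":1.0,"tz":0,"twist":-8},{"tx":3.4,"ty":1.1,"tz":0,"twist":-9.6},{"tx":3.8,"ty":1.2,"tz":0,"twist":-11.2},{"tx":4.0,"ty":1.3,"tz":0,"twist":-12.8}]'
python3 -m inch '[{"tx":0,"ty":0,"tz":0,"twist":-1.6},{"tx":0,"ty":0,"tz":0,"twist":-3},{"tx":0,"ty":0,"tz":0,"twist":-4},{"tx":0,"ty":0,"tz":0,"twist":-4}]'
python3 - <<'E'
from h import *
import pickle
s=telemetry.state();p=optics.camera_params("wrist");i=optics.get_image("wrist")
pickle.dump((s,p),open("w2.pkl","wb"));cv2.imwrite("pics/w2.png",i);print(s["joint_pos"],p["eye"])
E
```

```text
time_s: 1.8
ee_pos: [0.4516, -0.1548, 0.3312]
ee_rot: [[-0.863, 0.505, -0.0], [0.505, 0.863, 0.0], [0.0, 0.0, -1.0]]
force: [-0.0, -0.3, -0.4]
finger_gap: 0.0854
time_s: 2.2
ee_pos: [0.4511, -0.1569, 0.3311]
ee_rot: [[-0.982, 0.187, -0.0], [0.187, 0.982, 0.0], [0.0, 0.0, -1.0]]
force: [1.0, 0.0, 0.0]
finger_gap: 0.0851
[ 45.55953239  10.68808524 -35.92691166 104.61094881   6.7912981
  66.86971574  86.67687303] [ 0.38131751 -0.14364768  0.47401973]
```

View pics/w2.png

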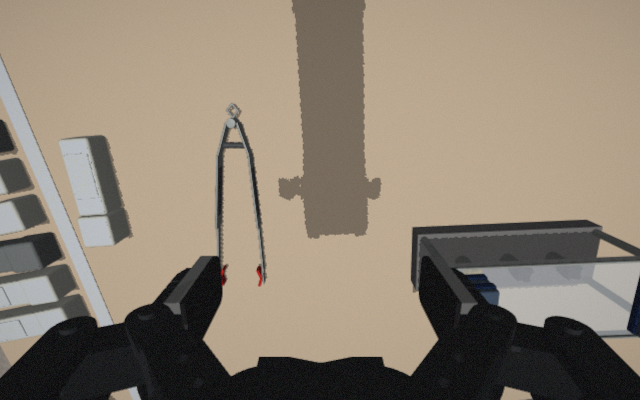

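```bash
python3 - <<'E'
from h import *
a=cv2.imread("pics/w1.png"); b=cv2.imread("pics/w2.png")
cv2.imwrite("pics/z1.png",cv2.resize(a[60:150,290:540],None,fx=3,fy=3,interpolation=cv2.INTER_CUBIC))
cv2.imwrite("pics/z2.png",cv2.resize(b[90:300,180:300],None,fx=2.8,fy=2.8,interpolation=cv2.INTER_CUBIC))
for n in ["top0","scene0","w1","w2"]:
    i=cv2.imread(f"pics/{n}.png").astype(int)
    m=((i[...,2]>110)&(i[...,1]<80)&(i[...,0]<80)).astype(np.uint8)
    k,l,st,c=cv2.connectedComponentsWithStats(m)
    print(n,[(st[j,4],c[j].round(1).tolist(),st[j,:4].tolist()) for j in range(1,k) if st[j,4]>3])
E
```

```text
top0 [(np.int32(8), [389.5, 177.8], [389, 175, 2, 6]), (np.int32(4), [406.5, 184.0], [406, 183, 2, 3])]
scene0 [(np.int32(10), [242.2, 243.4], [241, 241, 3, 7])]
w1 [(np.int32(47), [503.8, 89.0], [495, 87, 18, 5]), (np.int32(30), [490.8, 134.2], [484, 131, 16, 6])]
w2 [(np.int32(14), [221.9, 271.6], [221, 269, 3, 6]), (np.int32(36), [259.4, 277.0], [257, 270, 5, 16]), (np.int32(4), [222.5, 284.0], [222, 283, 2, 3])]
```

View pics/z1.png

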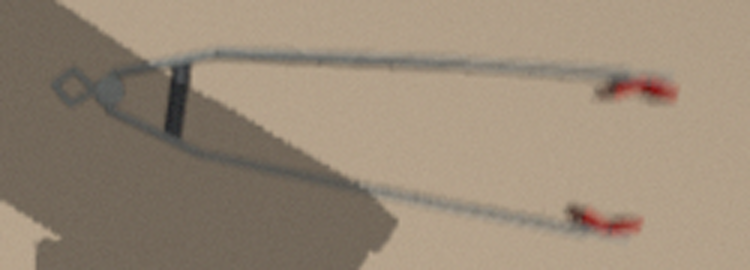

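View pics/z2.png

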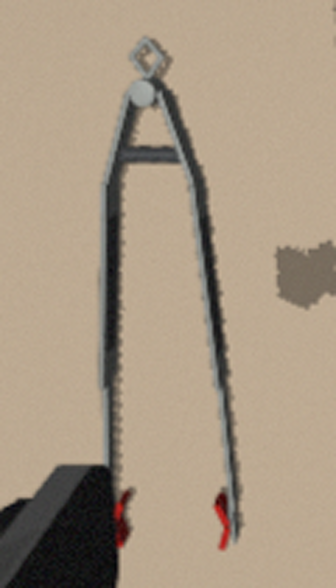

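```bash
python3 - <<'E'
from h import *
import pickle
p1=pickle.load(open("w1.pkl","rb"))[1];p2=pickle.load(open("w2.pkl","rb"))[1];pt=optics.camera_params("top")
P=tri([(p1,(326.7,90)),(p2,(230.7,123.6))]);print("pivot",P)
L=tri([(p1,(503.8,89)),(p2,(259.4,277))]);print("L",L)
print("L,R top z.015",plane(pt,(390,180),.015),plane(pt,(406.8,182.5),.015))
R=plane(p1,(490.8,134.2),.018);print("R w1",R, "L w1",plane(p1,(503.8,89),.018))
bl=tri([(p1,(361.7,77.7)),(p2,(252.5,155))]);br=tri([(p1,(356.7,110.7)),(p2,(218.6,155))]);print("bends",bl,br)
J=(plane(p1,(503.8,89),.018)+R)/2
v=(J-P[0])[:2];print("len",np.linalg.norm(v),"yaw",np.degrees(np.arctan2(v[1],v[0])))
u=v/np.linalg.norm(v);print("grip",P[0][:2]+u*.095,J[:2]-u*.135)
E
```

```text
pivot (array([ 0.38627071, -0.26285074,  0.02696706]), [0.14153685035762342, 0.1415368503574985])
L (array([ 0.60963371, -0.27859679,  0.0283204 ]), [0.10672877521559754, 0.10672877521544831])
L,R top z.015 [ 0.60869229 -0.2830902   0.015     ] [ 0.60033241 -0.33736352  0.015     ]
R w1 [ 0.60196635 -0.33542616  0.018     ] L w1 [ 0.61490419 -0.27862722  0.018     ]
bends (array([ 0.43400208, -0.25018127,  0.00372997]), [0.14424179725175942, 0.14424179725165587]) (array([ 0.4235725 , -0.29127188,  0.02126256]), [0.031892264633208975, 0.03189226463316302])
len 0.22651402808757395 yaw -11.246199131946856
grip [ 0.47944654 -0.28137814] [ 0.47602751 -0.28069828]
```

```bash
python3 -m inch '[{"tx":-0.1,"ty":0.6,"tz":0,"twist":0},{"tx":-0.3,"ty":1.4,"tz":0,"twist":0},{"tx":-0.5,"ty":2.2,"tz":0,"twist":0},{"tx":-0.6,"ty":3.0,"tz":0,"twist":0},{"tx":-0.7,"ty":3.5,"tz":0,"twist":0},{"tx":-0.7,"ty":3.7,"tz":0,"twist":0},{"tx":-0.7,"ty":3.7,"tz":0,"twist":0}]'
cat > snap.py <<'E'
import sys,pickle
from h import *
n=sys.argv[1]
s=telemetry.state();p=optics.camera_params("wrist");i=optics.get_image("wrist")
pickle.dump((s,p),open(n+".pkl","wb"));cv2.imwrite(f"pics/{n}.png",i);print(s["time_s"],s["joint_pos"].round(1),s["ee_pos"].round(4),s["joint_velocities"].round(1))
E
python3 snap.py w3
python3 -m inch '[{"tx":0.4,"ty":-0.1,"tz":0,"twist":0},{"tx":0.9,"ty":-0.2,"tz":0,"twist":0},{"tx":1.4,"ty":-0.3,"tz":0,"twist":0},{"tx":1.8,"ty":-0.4,"tz":0,"twist":0},{"tx":2,"ty":-0.4,"tz":0,"twist":0},{"tx":2,"ty":-0.4,"tz":0,"twist":0}]'
python3 snap.py w4
```

```text
time_s: 2.95
ee_pos: [0.52, 0.0197, 0.3311]
ee_rot: [[-0.983, 0.185, -0.0], [0.185, 0.983, 0.0], [0.0, 0.0, -1.0]]
force: [0.1, -0.1, 0.4]
finger_gap: 0.0855
2.95 [ 26.9  16.8 -41.6  98.8  11.9  68.9  61.6] [0.52   0.0197 0.3311] [ 2.2 -0.6  2.   0.6  0.4  0.3  1.8]
time_s: 3.6
ee_pos: [0.4175, 0.0163, 0.3315]
ee_rot: [[-0.982, 0.189, 0.0], [0.189, 0.982, -0.002], [-0.001, -0.002, -1.0]]
force: [-0.3, -0.1, 0.6]
finger_gap: 0.0853
3.6 [ 33.6   3.8 -43.2 111.6   3.   65.7  68.3] [0.4175 0.0163 0.3315] [-0.8  2.5  0.1 -2.4  1.3 -0.5 -0.8]
```

View pics/w3.png

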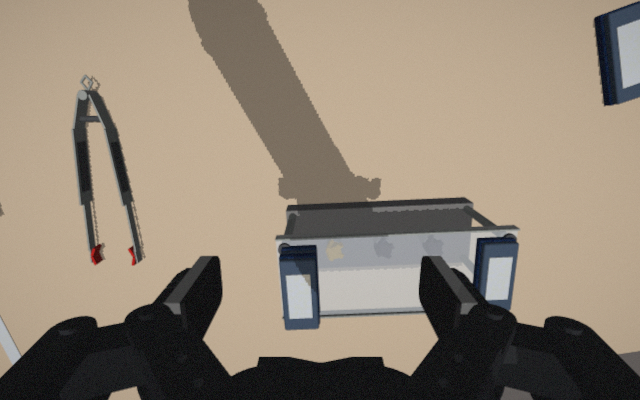

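View pics/w4.png

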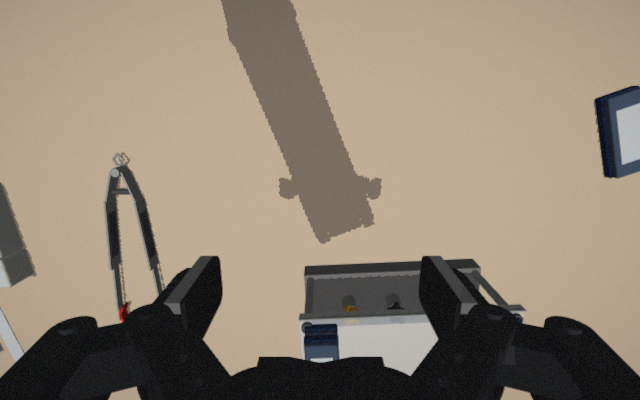

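w3: gold head (335,251), dark heads (383,249) and (433,246), shelf front edge from about (277,238) to (518,229), tongs at (80–135, 95–255). w4: gold head (350,308). Zooming in.

```bash
python3 - <<'E'
from h import *
a=cv2.imread("pics/w3.png"); b=cv2.imread("pics/w4.png")
cv2.imwrite("pics/z3.png",cv2.resize(a[195:325,270:525],None,fx=3.1,fy=3.1,interpolation=cv2.INTER_CUBIC))
cv2.imwrite("pics/z4.png",cv2.resize(b[250:370,290:425],None,fx=4,fy=4,interpolation=cv2.INTER_CUBIC))
cv2.imwrite("pics/z5.png",cv2.resize(a[60:280,60:160],None,fx=2.7,fy=2.7,interpolation=cv2.INTER_CUBIC))
E
```

```text
(no output)
```

View pics/z3.png

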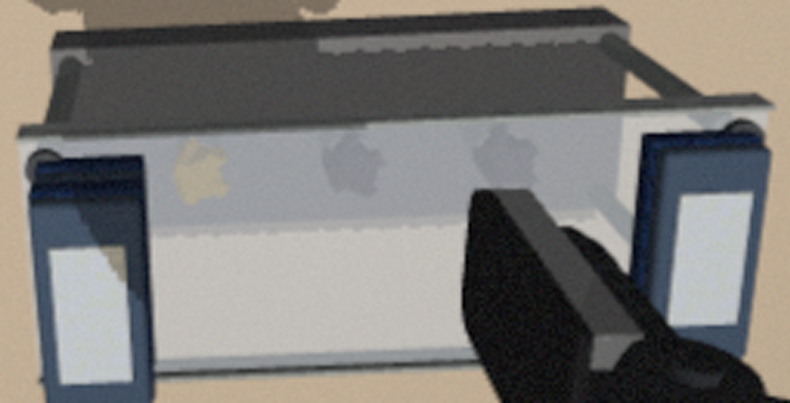

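View pics/z4.png

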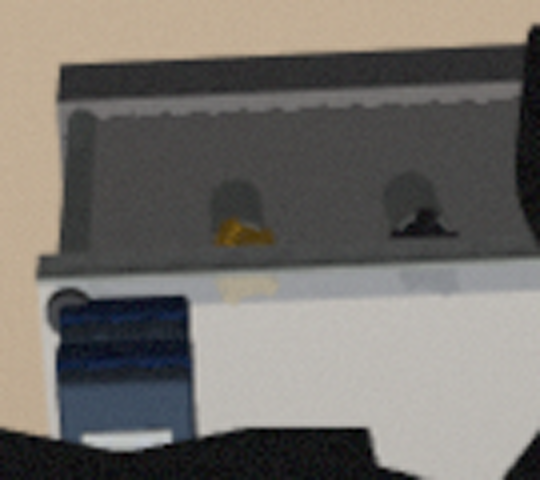

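View pics/z5.png

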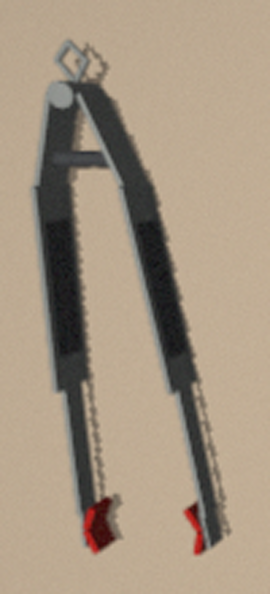

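```bash
python3 - <<'E'
from h import *
import pickle
p3=pickle.load(open("w3.pkl","rb"))[1];p4=pickle.load(open("w4.pkl","rb"))[1];pt=optics.camera_params("top");ps=optics.camera_params("scene")
z3=lambda x,y:(270+x/3.1,195+y/3.1)
z4=lambda x,y:(290+x/4,250+y/4)
G=tri([(p3,z3(201.5,171)),(p4,z4(246,260))]);print("gold",G)
for nm,p,uv in [("w3",p3,z3(201.5,171)),("w4",p4,z4(246,260)),("top",pt,(297.5,167)),("scene",ps,(343.8,238.8))]: print(nm,plane(p,uv,.067))
D1=plane(p3,z3(352,162),.067);D2=plane(p3,z3(504,155),.067);print("dark",D1,D2)
# front top edge of block z=.03
def yaw(a,b):
    v=(b-a)[:2];return np.degrees(np.arctan2(-v[0],v[1])),np.linalg.norm(v)
a=plane(p3,z3(55,50),.03);b=plane(p3,z3(628,27),.03);print("block edge top",a,b,yaw(a,b))
a=plane(p3,z3(53,35),0);b=plane(p3,z3(600,10),.0);print("block edge bot",a,b,yaw(a,b))
a=plane(p3,z3(20,128),.13);b=plane(p3,z3(772,97),.13);print("shelf lower",a,b,yaw(a,b))
a=plane(p3,z3(20,140),.138);b=plane(p3,z3(774,106),.138);print("shelf upper",a,b,yaw(a,b))
# heights: left shelf corner and block corner from both views
print("shelf L low corner",tri([(p3,z3(20,128)),(p4,z4(38,258))]))
print("block L top corner",tri([(p3,z3(55,50)),(p4,z4(60,100))]))
print("yaw heads",yaw(G[0],D2),yaw(plane(p3,z3(201.5,171),.067),D2))
# tongs w3, p4
z5=lambda x,y:(60+x/2.7,60+y/2.7)
P=plane(p3,z5(61,95),.027);print("pivot",P)
i=cv2.imread("pics/w3.png").astype(int)
m=((i[...,2]>110)&(i[...,1]<80)&(i[...,0]<80)).astype(np.uint8)
k,l,st,c=cv2.connectedComponentsWithStats(m)
print([(st[j,4],c[j].round(1).tolist(),plane(p3,c[j],.016)) for j in range(1,k) if st[j,4]>8])
# handle start/ends outer-top edges
for uv in [(36,188),(120,187),(57,390),(171,390)]: print(uv,plane(p3,z5(*uv),.026))
E
```

```text
gold (array([0.63836361, 0.01788994, 0.06844798]), [0.4118486950506819, 0.4118486950506925])
w3 [0.63906004 0.01742338 0.067     ]
w4 [0.63936998 0.0182598  0.067     ]
top [0.63791171 0.01598526 0.067     ]
scene [0.63292744 0.01890589 0.067     ]
dark [0.64688714 0.08109747 0.067     ] [0.65571526 0.14499402 0.067     ]
block edge top [ 0.58557843 -0.0383733   0.03      ] [0.62267645 0.21541601 0.03      ] (np.float64(-8.316393668388669), np.float64(0.2564864058821987))
block edge bot [ 0.58717052 -0.0425169   0.        ] [0.62335877 0.21519529 0.        ] (np.float64(-7.993276273035879), np.float64(0.2602405796154589))
shelf lower [ 0.58135973 -0.04080696  0.13      ] [0.61934022 0.22273935 0.13      ] (np.float64(-8.200614650176362), np.float64(0.26626899141065613))
shelf upper [ 0.58271042 -0.04009616  0.138     ] [0.61890387 0.21893151 0.138     ] (np.float64(-7.954331113738058), np.float64(0.2615440693915325))
shelf L low corner (array([ 0.58064328, -0.04030892,  0.13185092]), [0.09984553782699548, 0.09984553782698666])
block L top corner (array([ 0.58620613, -0.03905355,  0.02802288]), [0.3588393200085901, 0.35883932000858193])
yaw heads (np.float64(-7.773696102860809), np.float64(0.12828298974571659)) (np.float64(-7.438282909238539), np.float64(0.1286532674544572))
pivot [ 0.38626231 -0.26215293  0.027     ]
[(np.int32(47), [92.9, 255.7], array([ 0.6040668 , -0.34177971,  0.016     ])), (np.int32(41), [132.2, 256.5], array([ 0.6163867 , -0.28454509,  0.016     ]))]
(36, 188) [ 0.42460567 -0.29117949  0.026     ]
(120, 187) [ 0.4317329  -0.25096628  0.026     ]
(57, 390) [ 0.52345481 -0.32045336  0.026     ]
(171, 390) [ 0.53442922 -0.26254595  0.026     ]
```

Heights and sizes check out: shelf corner 132 mm, block 28 mm, gold middle 68 mm, shelf length about 262 mm. Results so far:
- Rack yaw is about -8.1°.
- The gold head's axis is at (0.639, 0.0175).
- The tongs' grip point is at (0.478, -0.2815), yaw about -11.3°.

Moving above the tongs.

```bash
python3 -m inch '[{"tx":-0.2,"ty":-0.5,"tz":0.3,"twist":0},{"tx":-0.5,"ty":-1.2,"tz":0.8,"twist":0},{"tx":-0.8,"ty":-2,"tz":1.4,"twist":0},{"tx":-1.1,"ty":-2.8,"tz":2,"twist":0},{"tx":-1.5,"ty":-3.7,"tz":2.6,"twist":0},{"tx":-1.9,"ty":-4.5,"tz":3.2,"twist":0},{"tx":-2.2,"ty":-5.2,"tz":3.7,"twist":0},{"tx":-2.3,"ty":-5.6,"tz":4.1,"twist":0.1}]'
python3 -m inch '[{"tx":0,"ty":0,"tz":0,"twist":0},{"tx":0,"ty":0,"tz":0,"twist":0}]'
python3 snap.py w5
```

```text
time_s: 4.45
ee_pos: [0.4801, -0.2828, 0.1241]
ee_rot: [[-0.98, 0.198, 0.0], [0.198, 0.98, -0.001], [-0.001, -0.001, -1.0]]
force: [-0.2, -0.2, 1.1]
finger_gap: 0.0856
time_s: 4.65
ee_pos: [0.479, -0.2795, 0.1249]
ee_rot: [[-0.98, 0.197, -0.001], [0.197, 0.98, 0.001], [0.002, 0.001, -1.0]]
force: [0.0, 0.5, 0.4]
finger_gap: 0.0854
4.65 [ 46.6  32.5 -27.6 106.1  20.   46.3  87.3] [ 0.479  -0.2795  0.1249] [-1.  -2.7 -2.3  0.6 -0.4  0.   0. ]
```

View pics/w5.png

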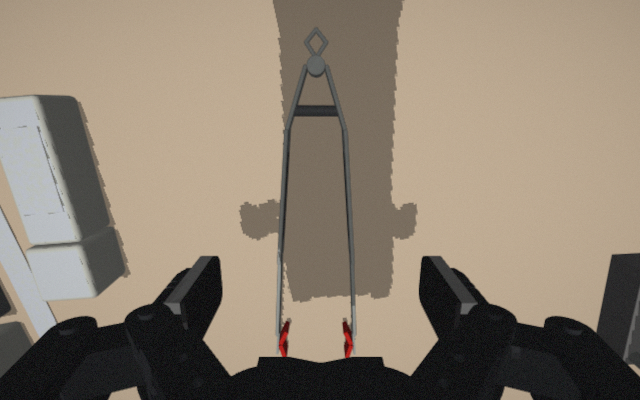

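Well aligned: the pivot is at (316,65) and the jaws at (285,337) and (348,337), about 2.5 mm off the tool centre. Correcting that and descending.

```bash
python3 -m inch '[{"tx":0,"ty":-0.05,"tz":0.4,"twist":0},{"tx":0,"ty":-0.05,"tz":0.9,"twist":0},{"tx":0,"ty":-0.05,"tz":1.4,"twist":0},{"tx":0,"ty":-0.05,"tz":1.8,"twist":0},{"tx":0,"ty":-0.05,"tz":2.1,"twist":0},{"tx":0,"ty":-0.05,"tz":2.3,"twist":0},{"tx":0,"ty":-0.05,"tz":2.45,"twist":0},{"tx":0,"ty":-0.05,"tz":2.45,"twist":0}]'
python3 -m inch '[{"tx":0,"ty":0,"tz":0,"twist":0},{"tx":0,"ty":0,"tz":0,"twist":0}]'
```

```text
time_s: 5.5
ee_pos: [0.4785, -0.2812, 0.0035]
ee_rot: [[-0.981, 0.195, -0.0], [0.195, 0.981, 0.0], [0.0, 0.0, -1.0]]
force: [-0.0, -0.1, 1.1]
finger_gap: 0.0854
time_s: 5.7
ee_pos: [0.479, -0.2818, 0.0045]
ee_rot: [[-0.981, 0.195, 0.001], [0.195, 0.981, -0.001], [-0.001, -0.0, -1.0]]
force: [-0.4, 0.2, 0.2]
finger_gap: 0.0856
```

```bash
python3 -m inch '[{"tx":0,"ty":0,"tz":0.03,"twist":0},{"tx":0,"ty":0,"tz":0.03,"twist":0},{"tx":0,"ty":0,"tz":0.03,"twist":0},{"tx":0,"ty":0,"tz":0.03,"twist":0},{"tx":0,"ty":0,"tz":0.03,"twist":0},{"tx":0,"ty":0,"tz":0.03,"twist":0}]' 57 40
python3 snap.py w6
```

```text
time_s: 6.3
ee_pos: [0.479, -0.2818, 0.003]
ee_rot: [[-0.981, 0.195, 0.001], [0.195, 0.981, -0.001], [-0.001, -0.001, -1.0]]
force: [-0.8, -0.5, 6.1]
finger_gap: 0.049
6.3 [ 42.1  43.4 -21.5 108.   27.1  33.6  81.8] [ 0.479  -0.2818  0.003 ] [-0.1  0.1  0.  -0.   0.   0.   0. ]
```

View pics/w6.png

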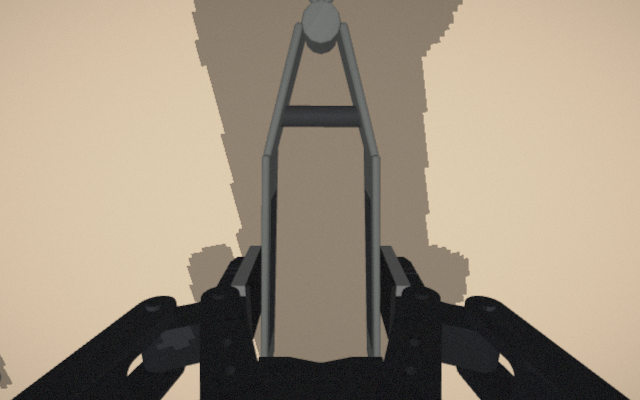

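The handles sit symmetrically between the pads (gap 49 mm). Lifting.

```bash
python3 -m inch '[{"tx":0,"ty":0,"tz":-0.1,"twist":0},{"tx":0,"ty":0,"tz":-0.3,"twist":0},{"tx":0,"ty":0,"tz":-0.6,"twist":0},{"tx":0,"ty":0,"tz":-0.9,"twist":0},{"tx":0,"ty":0,"tz":-1.2,"twist":0},{"tx":0,"ty":0,"tz":-1.2,"twist":0},{"tx":0,"ty":0,"tz":-1.2,"twist":0}]'
python3 snap.py w7
python3 - <<'E'
from h import *
for n in ["top","scene"]: cv2.imwrite(f"pics/{n}7.png",optics.get_image(n))
i=cv2.imread("pics/scene7.png");cv2.imwrite("pics/scene7z.png",cv2.resize(i[150:280,180:440],None,fx=3,fy=3,interpolation=cv2.INTER_CUBIC))
E
```

```text
time_s: 7.05
ee_pos: [0.4786, -0.2818, 0.0628]
ee_rot: [[-0.981, 0.195, 0.001], [0.195, 0.981, -0.001], [-0.001, -0.0, -1.0]]
force: [0.3, 0.8, -0.6]
finger_gap: 0.049
7.05 [ 44.6  37.8 -24.8 107.6  23.8  39.6  84.5] [ 0.4786 -0.2818  0.0628] [-0.3  1.3  0.5  0.7  0.1 -0.1 -0.1]
```

View pics/w7.png

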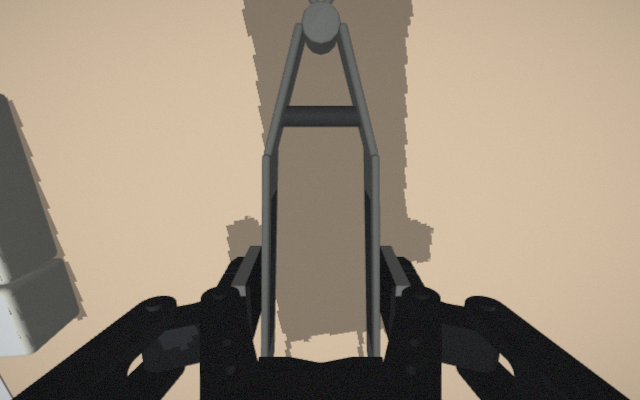

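View pics/scene7z.png

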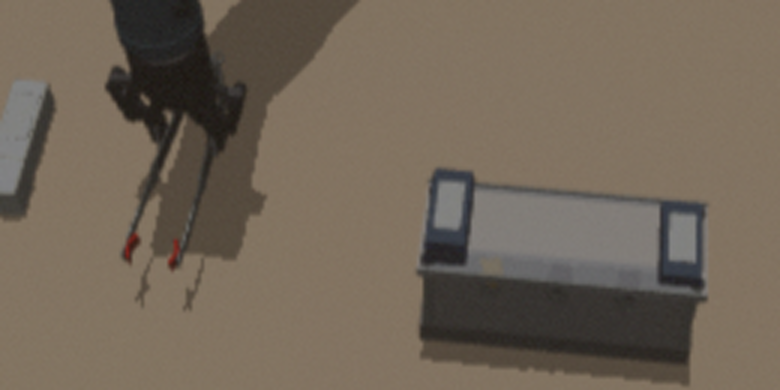

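View pics/top7.png

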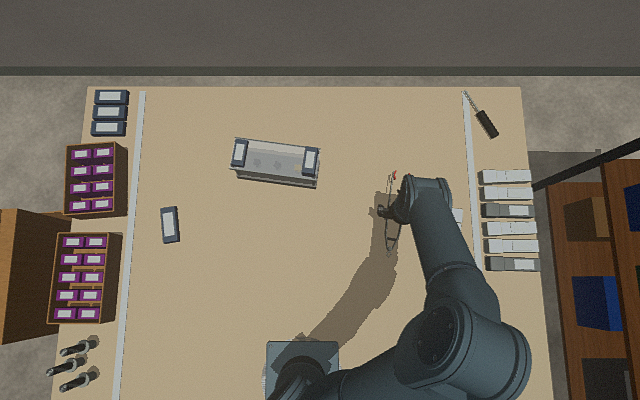

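```bash
python3 - <<'E'
from h import *
import pickle
for n,dz in [("w6",0),("w7",.0598)]:
    s,p=pickle.load(open(n+".pkl","rb"))
    for z in [.020,.027]:
        P=plane(p,(321,20),z+dz)-s["ee_pos"]; print(n,z,(s["ee_rot"].T@P)*1000)
    P=plane(p,(321,116),.020+dz)-s["ee_pos"]; print("bar",(s["ee_rot"].T@P)*1000)
pt=optics.camera_params("top");ps=optics.camera_params("scene")
for n in ["top7","scene7"]:
    i=cv2.imread(f"pics/{n}.png").astype(int)
    m=((i[...,2]>85)&(i[...,2]>1.9*i[...,1])&(i[...,0]<80)).astype(np.uint8)
    k,l,st,c=cv2.connectedComponentsWithStats(m)
    print(n,[(st[j,4],c[j].round(1).tolist()) for j in range(1,k) if st[j,4]>3])
s=telemetry.state();j=s["ee_pos"]-s["ee_rot"][:,0]*.135;j[2]=.073;print("pred jaw mid",j,proj(pt,j),proj(ps,j))
for sg in (1,-1):
    q=j+s["ee_rot"][:,1]*.027*sg;print(sg,q,proj(pt,q),proj(ps,q))
E
```

```text
w6 0.02 [ 97.5126585    0.41482961 -17.07992976]
w6 0.027 [ 96.04244126   0.39466699 -24.07847882]
bar [ 66.02636046   0.42581576 -17.04901127]
w7 0.02 [ 97.52864884   0.39238808 -17.04705998]
w7 0.027 [ 96.05825225   0.37227087 -24.04568232]
bar [ 66.03473038   0.40328774 -17.01767972]
top7 [(np.int32(11), [394.4, 174.8]), (np.int32(7), [73.0, 282.0]), (np.int32(4), [93.5, 282.0])]
scene7 [(np.int32(10), [222.9, 230.9]), (np.int32(11), [237.8, 233.5])]
pred jaw mid [ 0.61033212 -0.30755776  0.073     ] [401.27970776 175.02635806] [230.4221088  234.22777826]
1 [ 0.61559529 -0.28107571  0.0730088 ] [392.7101275  173.38840778] [239.46676382 235.526941  ]
-1 [ 0.60506895 -0.33403981  0.0729912 ] [409.86304036 176.66693689] [221.41536982 232.93406174]
```

```bash
python3 -m inch '[{"tx":0.3,"ty":-0.1,"tz":0,"twist":0},{"tx":0.7,"ty":-0.1,"tz":0,"twist":0},{"tx":1.1,"ty":0.1,"tz":0,"twist":0},{"tx":1.3,"ty":0.5,"tz":0,"twist":-0.1},{"tx":1.4,"ty":1.0,"tz":0,"twist":-0.2},{"tx":1.5,"ty":1.5,"tz":0,"twist":-0.3},{"tx":1.6,"ty":2.0,"tz":0,"twist":-0.4},{"tx":1.7,"ty":2.5,"tz":0,"twist":-0.6}]'
```

```text
time_s: 8.0
ee_pos: [0.4191, -0.1412, 0.0619]
ee_rot: [[-0.99, 0.143, -0.001], [0.143, 0.99, 0.0], [0.001, 0.0, -1.0]]
force: [0.6, 0.0, -1.0]
finger_gap: 0.049
```

```bash
python3 -m inch '[{"tx":0.1,"ty":0.5,"tz":0,"twist":0},{"tx":0.1,"ty":1.0,"tz":0,"twist":0},{"tx":0.2,"ty":1.6,"tz":0,"twist":0},{"tx":0.3,"ty":2.2,"tz":0.1,"twist":0},{"tx":0.4,"ty":2.8,"tz":0.2,"twist":0},{"tx":0.5,"ty":3.3,"tz":0.3,"twist":0},{"tx":0.5,"ty":3.7,"tz":0.4,"twist":0},{"tx":0.5,"ty":3.8,"tz":0.4,"twist":0}]'
python3 -m inch '[{"tx":0,"ty":0,"tz":0,"twist":0},{"tx":0,"ty":0,"tz":0,"twist":0},{"tx":0,"ty":0,"tz":0,"twist":0}]'
python3 snap.py w8
python3 - <<'E'
from h import *
for n in ["top","scene"]: cv2.imwrite(f"pics/{n}8.png",optics.get_image(n))
i=cv2.imread("pics/scene8.png");cv2.imwrite("pics/scene8z.png",cv2.resize(i[150:280,280:440],None,fx=4.5,fy=4.5,interpolation=cv2.INTER_CUBIC))
i=cv2.imread("pics/top8.png");cv2.imwrite("pics/top8z.png",cv2.resize(i[120:280,210:370],None,fx=3.7,fy=3.7,interpolation=cv2.INTER_CUBIC))
E
```

```text
time_s: 8.8
ee_pos: [0.4216, 0.0519, 0.0417]
ee_rot: [[-0.99, 0.139, -0.001], [0.139, 0.99, 0.001], [0.001, 0.001, -1.0]]
force: [-0.5, 0.2, -0.4]
finger_gap: 0.0486
time_s: 9.1
ee_pos: [0.4219, 0.0479, 0.0423]
ee_rot: [[-0.989, 0.145, -0.0], [0.145, 0.989, -0.001], [0.0, -0.001, -1.0]]
force: [0.3, -0.4, -1.1]
finger_gap: 0.0489
9.1 [  7.1  31.3 -23.5 126.4  27.2  27.   43.8] [0.4219 0.0479 0.0423] [-0.  -0.1 -0.3 -0.   0.  -0.1 -0.2]
```

View pics/w8.png

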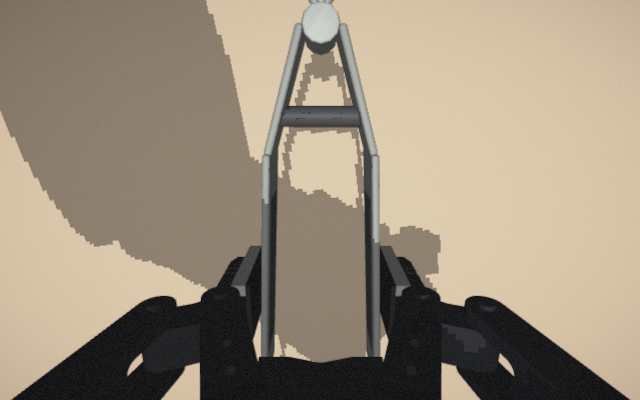

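View pics/scene8z.png

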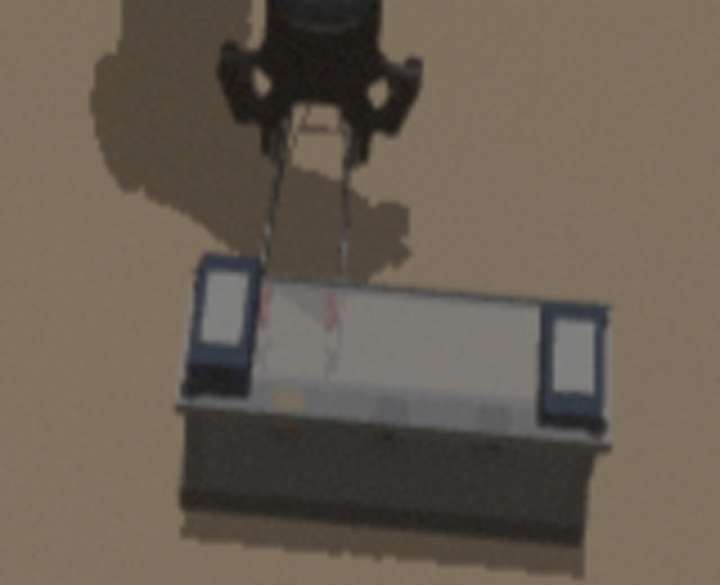

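View pics/top8z.png

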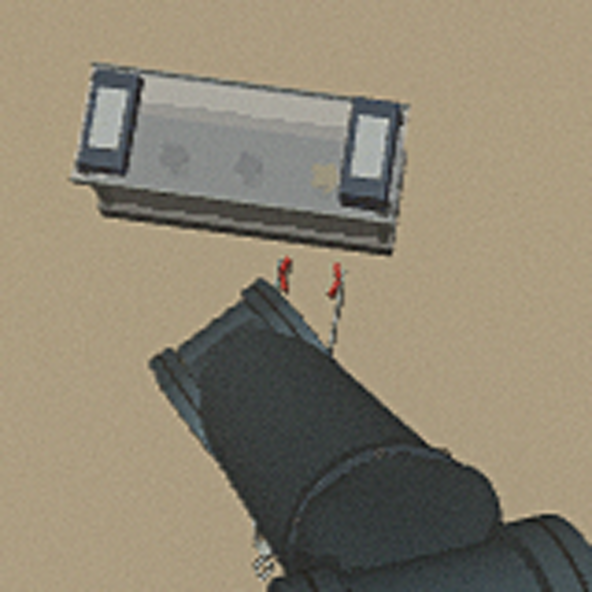

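```bash
python3 - <<'E'
from h import *
pt=optics.camera_params("top")
s=telemetry.state();R=s["ee_rot"];e=s["ee_pos"]
J=plane(pt,(210+311/3.7,120+277/3.7),e[2]+.010);print("jaw mid seen",J,"pred",e-R[:,0]*.134)
G=plane(pt,(210+323/3.7,120+177/3.7),.067);print("gold top cam",G)
yc=(G-J)[:2];x=np.array([.990,-.141]);y=np.array([.141,.990]);print("rel in rack axes mm",yc@x*1000,yc@y*1000)
t=np.array([.639,.0175])+.134*np.array([-.990,.141]);d=np.array([*t,.035])-e;print("tool units",(R.T@d)/.05, d)
print("J, left/right",plane(pt,(210+285/3.7,120+275/3.7),.052),plane(pt,(210+337/3.7,120+280/3.7),.052))
E
```

```text
jaw mid seen [0.55156494 0.02669647 0.05236547] pred [0.55458083 0.02906583 0.04237931]
gold top cam [0.6351879 0.0166008 0.067    ]
rel in rack axes mm 84.21021723915908 1.7961211958579977
tool units [-1.70411428  0.00540164  0.14748367] [ 0.08434778 -0.01206927 -0.00736547]
J, left/right [0.55337421 0.04877157 0.052     ] [0.5490435  0.00466381 0.052     ]
```

Top-view and wrist-based estimates agree: about 85 mm forward, lateral offset 0–2 mm. Lowering to collar height and advancing in two stages.

```bash
python3 -m inch '[{"tx":0,"ty":0.02,"tz":0.1,"twist":0},{"tx":-0.1,"ty":0.02,"tz":0.14,"twist":0},{"tx":-0.3,"ty":0.02,"tz":0.14,"twist":0},{"tx":-0.5,"ty":0.02,"tz":0.14,"twist":0},{"tx":-0.7,"ty":0.02,"tz":0.14,"twist":0},{"tx":-0.9,"ty":0.02,"tz":0.14,"twist":0},{"tx":-0.9,"ty":0.02,"tz":0.14,"twist":0}]'
python3 -m inch '[{"tx":-0.1,"ty":0,"tz":0,"twist":0},{"tx":-0.25,"ty":0,"tz":0,"twist":0},{"tx":-0.4,"ty":0,"tz":0,"twist":0},{"tx":-0.55,"ty":0,"tz":0,"twist":0},{"tx":-0.7,"ty":0,"tz":0,"twist":0},{"tx":-0.8,"ty":0,"tz":0,"twist":0},{"tx":-0.8,"ty":0,"tz":0,"twist":0},{"tx":-0.8,"ty":0,"tz":0,"twist":0}]'
python3 - <<'E'
from h import *
print(telemetry.state()["ee_pos"])
for n in ["top","scene"]: cv2.imwrite(f"pics/{n}9.png",optics.get_image(n))
i=cv2.imread("pics/scene9.png");cv2.imwrite("pics/scene9z.png",cv2.resize(i[200:270,310:420],None,fx=7,fy=7,interpolation=cv2.INTER_CUBIC))
i=cv2.imread("pics/top9.png");cv2.imwrite("pics/top9z.png",cv2.resize(i[130:210,225:335],None,fx=7,fy=7,interpolation=cv2.INTER_CUBIC))
E
```

```text
time_s: 9.95
ee_pos: [0.4688, 0.0437, 0.0355]
ee_rot: [[-0.989, 0.145, 0.002], [0.145, 0.989, 0.001], [-0.002, 0.001, -1.0]]
force: [0.1, -0.4, -0.5]
finger_gap: 0.0488
time_s: 10.75
ee_pos: [0.506, 0.0382, 0.0351]
ee_rot: [[-0.99, 0.143, -0.001], [0.143, 0.99, 0.0], [0.001, -0.0, -1.0]]
force: [-0.3, 0.6, -0.9]
finger_gap: 0.0487
[0.50597297 0.03816026 0.03514671]
```

View pics/scene9z.png

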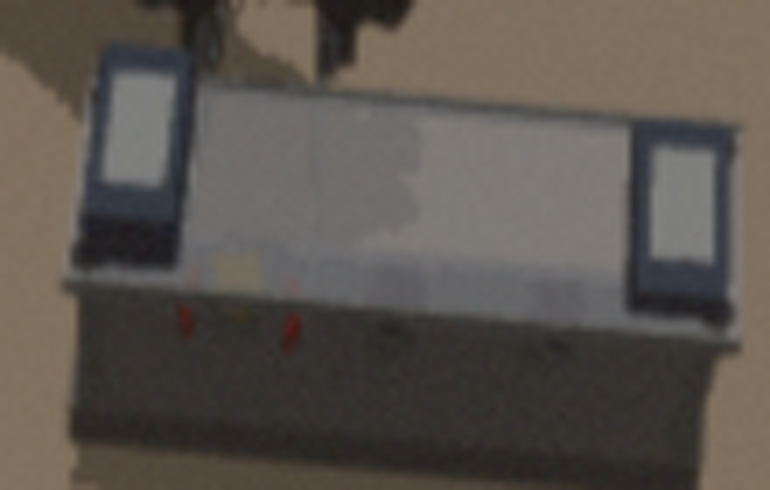

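View pics/top9z.png

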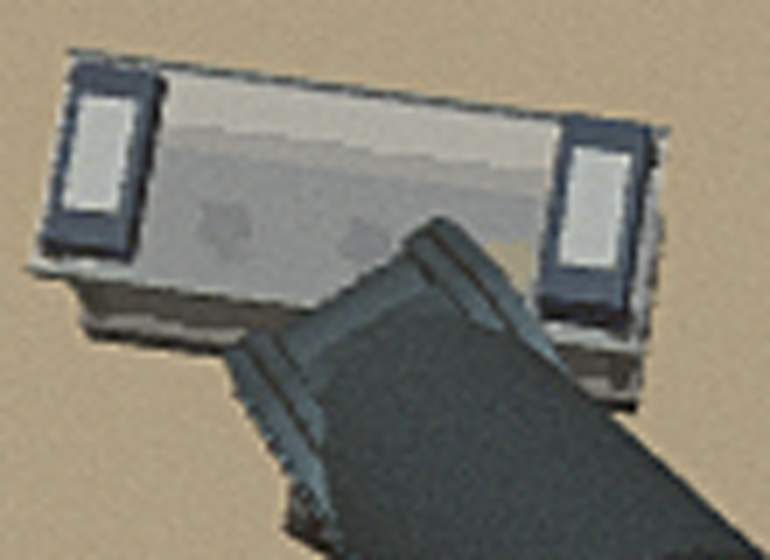

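```bash
python3 - <<'E'
from h import *
ps=optics.camera_params("scene")
print(plane(ps,(344.1,244.4),.045),plane(ps,(344.3,240.6),.067))
E
```

```text
[0.63871947 0.02002922 0.045     ] [0.63895453 0.02002258 0.067     ]
```

In the scene view, the jaw midpoint (0.6387, 0.0200) and gold axis (0.6390, 0.0200) coincide. Closing at 40 N.

```bash
python3 -m inch '[{"tx":0,"ty":0,"tz":0,"twist":0},{"tx":0,"ty":0,"tz":0,"twist":0},{"tx":0,"ty":0,"tz":0,"twist":0},{"tx":0,"ty":0,"tz":0,"twist":0},{"tx":0,"ty":0,"tz":0,"twist":0},{"tx":0,"ty":0,"tz":0,"twist":0},{"tx":0,"ty":0,"tz":0,"twist":0},{"tx":0,"ty":0,"tz":0,"twist":0}]' 0 40
python3 snap.py w10
python3 - <<'E'
from h import *
cv2.imwrite("pics/scene10.png",optics.get_image("scene"))
i=cv2.imread("pics/scene10.png");cv2.imwrite("pics/scene10z.png",cv2.resize(i[200:270,310:420],None,fx=7,fy=7,interpolation=cv2.INTER_CUBIC))
E
```

```text
time_s: 11.65
ee_pos: [0.506, 0.0381, 0.0352]
ee_rot: [[-0.99, 0.143, -0.001], [0.143, 0.99, -0.0], [0.001, -0.0, -1.0]]
force: [-3.0, 0.4, 1.4]
finger_gap: 0.0364
11.65 [  9.3  37.3 -23.8 114.9  26.6  33.1  49.1] [0.506  0.0381 0.0352] [-0.  -0.   0.1 -0.  -0.  -0.1  0.1]
```

View pics/scene10z.png

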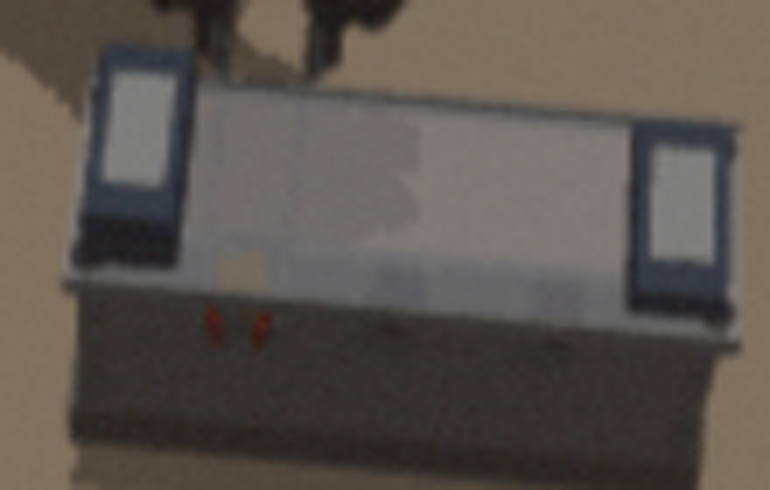

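View pics/w10.png

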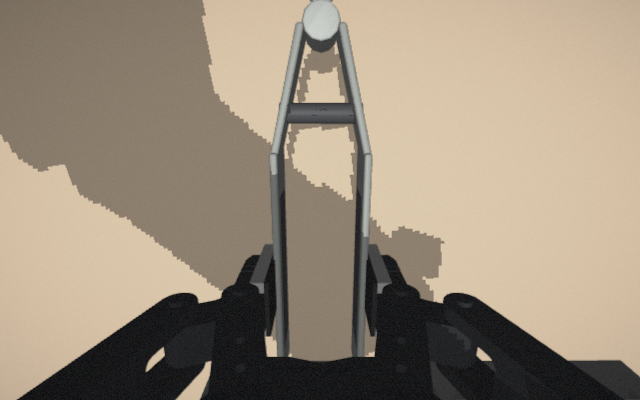

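Jaws closed round the collar (finger gap 36.4 mm, against 31 mm if empty). Lifting 30 mm gently.

```bash
python3 -m inch '[{"tx":0,"ty":0,"tz":-0.06,"twist":0},{"tx":0,"ty":0,"tz":-0.14,"twist":0},{"tx":0,"ty":0,"tz":-0.24,"twist":0},{"tx":0,"ty":0,"tz":-0.34,"twist":0},{"tx":0,"ty":0,"tz":-0.44,"twist":0},{"tx":0,"ty":0,"tz":-0.54,"twist":0},{"tx":0,"ty":0,"tz":-0.6,"twist":0},{"tx":0,"ty":0,"tz":-0.6,"twist":0}]'
python3 snap.py w11
python3 - <<'E'
from h import *
cv2.imwrite("pics/scene11.png",optics.get_image("scene"))
i=cv2.imread("pics/scene11.png");cv2.imwrite("pics/scene11z.png",cv2.resize(i[200:270,310:420],None,fx=7,fy=7,interpolation=cv2.INTER_CUBIC))
E
```

```text
time_s: 12.55
ee_pos: [0.5066, 0.0382, 0.0658]
ee_rot: [[-0.99, 0.143, 0.001], [0.143, 0.99, 0.0], [-0.001, 0.0, -1.0]]
force: [0.3, -0.3, -2.8]
finger_gap: 0.0366
12.55 [ 11.   34.3 -25.8 114.5  24.4  36.4  50.9] [0.5066 0.0382 0.0658] [-0.2  0.7  0.3  0.3  0.2 -0.5 -0.2]
```

View pics/scene11z.png

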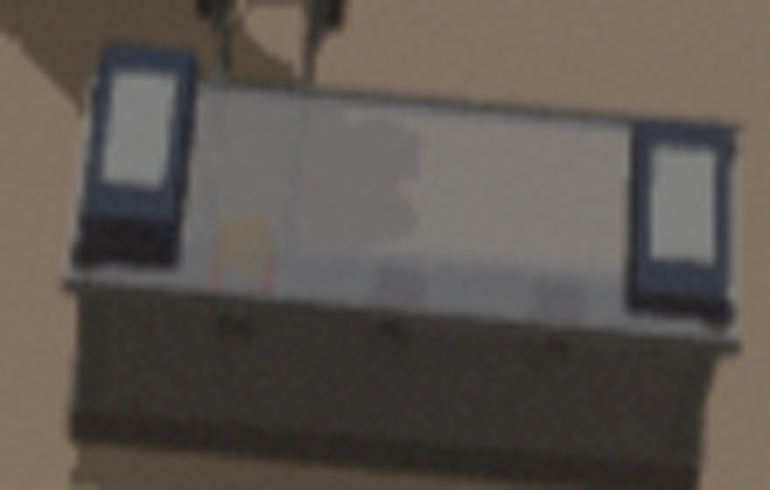

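View pics/w11.png

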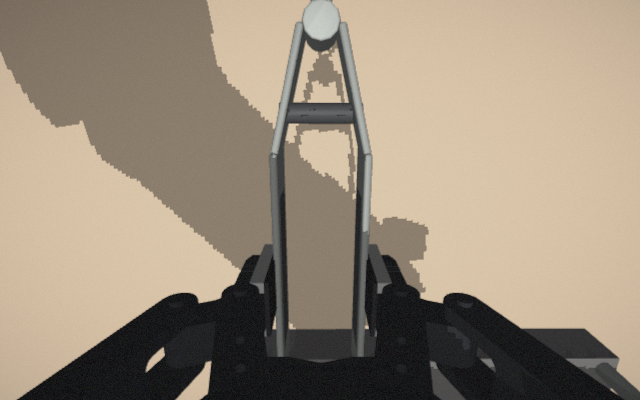

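The head came up with the tongs: its empty socket now shows at scene crop (235,320), and the load is about 2.5 N. Drawing it out.

```bash
python3 -m inch '[{"tx":0.1,"ty":0,"tz":0,"twist":0},{"tx":0.3,"ty":0,"tz":0,"twist":0},{"tx":0.55,"ty":0,"tz":0,"twist":0},{"tx":0.85,"ty":0,"tz":0,"twist":0},{"tx":1.15,"ty":0,"tz":0,"twist":0},{"tx":1.45,"ty":0,"tz":0,"twist":0},{"tx":1.7,"ty":0,"tz":0,"twist":0},{"tx":1.9,"ty":0,"tz":0,"twist":0}]'
python3 -m inch '[{"tx":0.05,"ty":0,"tz":0,"twist":0},{"tx":0.05,"ty":0,"tz":0,"twist":0},{"tx":0.05,"ty":0,"tz":0,"twist":0}]'
python3 - <<'E'
from h import *
for n in ["top","scene"]: cv2.imwrite(f"pics/{n}12.png",optics.get_image(n))
i=cv2.imread("pics/scene12.png");cv2.imwrite("pics/scene12z.png",cv2.resize(i[180:270,300:430],None,fx=6,fy=6,interpolation=cv2.INTER_CUBIC))
E
```

```text
time_s: 13.45
ee_pos: [0.4106, 0.0518, 0.0653]
ee_rot: [[-0.99, 0.143, -0.001], [0.143, 0.99, -0.0], [0.001, -0.0, -1.0]]
force: [0.0, 0.0, -2.1]
finger_gap: 0.0366
time_s: 13.75
ee_pos: [0.4105, 0.0522, 0.0654]
ee_rot: [[-0.99, 0.144, 0.001], [0.144, 0.99, 0.0], [-0.001, 0.0, -1.0]]
force: [0.3, -0.5, -1.4]
finger_gap: 0.0367
```

View pics/scene12z.png

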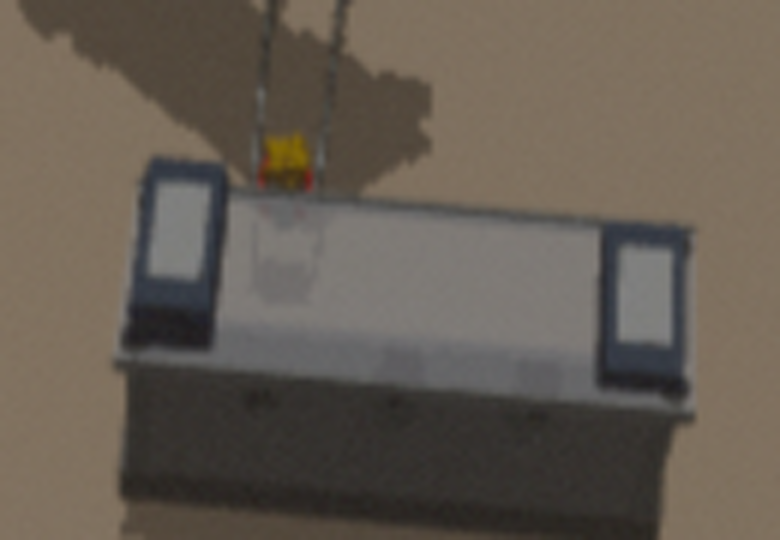

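View pics/top12.png

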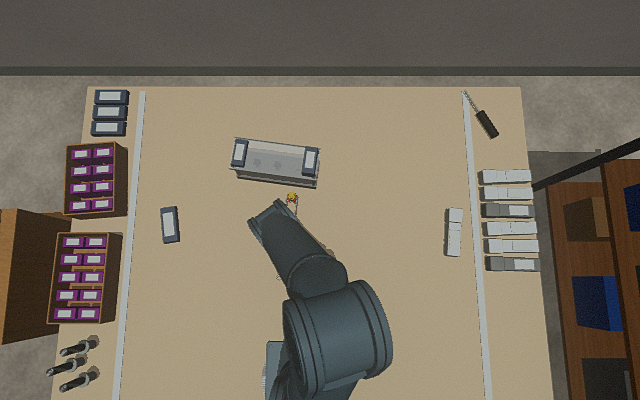

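The gold head is out, held at its collar with the teeth above the jaws. Raising it 150 mm.

```bash
python3 -m inch '[{"tx":0,"ty":0,"tz":-0.15,"twist":0},{"tx":0,"ty":0,"tz":-0.5,"twist":0},{"tx":0,"ty":0,"tz":-0.95,"twist":0},{"tx":0,"ty":0,"tz":-1.4,"twist":0},{"tx":0,"ty":0,"tz":-1.9,"twist":0},{"tx":0,"ty":0,"tz":-2.4,"twist":0},{"tx":0,"ty":0,"tz":-2.8,"twist":0},{"tx":0,"ty":0,"tz":-3,"twist":0}]'
python3 -m inch '[{"tx":0,"ty":0,"tz":0,"twist":0},{"tx":0,"ty":0,"tz":0,"twist":0},{"tx":0,"ty":0,"tz":0,"twist":0},{"tx":0,"ty":0,"tz":0,"twist":0},{"tx":0,"ty":0,"tz":0,"twist":0}]'
python3 snap.py w13
python3 - <<'E'
from h import *
for n in ["top","scene"]: cv2.imwrite(f"pics/{n}13.png",optics.get_image(n))
i=cv2.imread("pics/scene13.png");cv2.imwrite("pics/scene13z.png",cv2.resize(i[130:270,280:430],None,fx=4.2,fy=4.2,interpolation=cv2.INTER_CUBIC))
i=cv2.imread("pics/top13.png");cv2.imwrite("pics/top13z.png",cv2.resize(i[120:240,220:340],None,fx=4.5,fy=4.5,interpolation=cv2.INTER_CUBIC))
E
```

```text
time_s: 14.65
ee_pos: [0.4106, 0.0523, 0.2172]
ee_rot: [[-0.99, 0.143, 0.003], [0.143, 0.99, 0.0], [-0.003, 0.0, -1.0]]
force: [0.2, 0.7, -2.3]
finger_gap: 0.0362
time_s: 15.15
ee_pos: [0.4094, 0.0522, 0.2147]
ee_rot: [[-0.99, 0.143, -0.001], [0.143, 0.99, 0.0], [0.001, -0.0, -1.0]]
force: [0.4, 0.2, -2.4]
finger_gap: 0.0366
15.15 [ 18.9  11.8 -35.7 121.2   9.   49.6  59.6] [0.4094 0.0522 0.2147] [ 0.1 -0.3  0.  -0.2 -0.1  0.1  0. ]
```

View pics/scene13z.png

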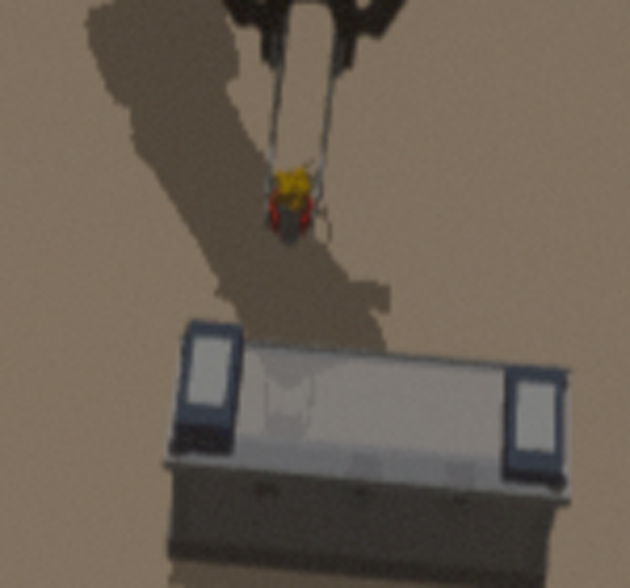

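View pics/top13z.png

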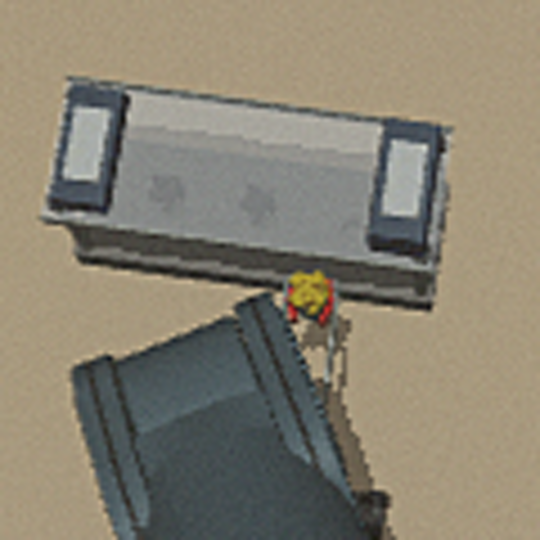

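The head is held upright, dark heads in place. Checking height and clearance before handing in.

```bash
python3 - <<'E'
from h import *
pt=optics.camera_params("top");ps=optics.camera_params("scene")
s=lambda x,y:(280+x/4.2,130+y/4.2); t=lambda x,y:(220+x/4.5,120+y/4.5)
X,r=tri([(ps,s(293,182)),(pt,t(308,292))]);print("gold part",X,r)
T=telemetry.state();j=T["ee_pos"]-T["ee_rot"][:,0]*.134;j[2]+=.010;print("jaws pred",j)
d=j[:2]-[.6488,.0812];print("rack x",d@[.990,-.141])
print("stub bottom pred proj",np.array(proj(ps,j-[0,0,.03]))-[280,130],"gold top",(proj(ps,j+[0,0,.032])-[280,130])*4.2,(proj(ps,j-[0,0,.03])-[280,130])*4.2)
a=cv2.imread("pics/top0.png").astype(int);b=cv2.imread("pics/top13.png").astype(int)
for n,(x0,x1,y0,y1) in dict(box=(155,185,200,250),case=(440,468,200,262)).items(): print(n,np.abs(a-b)[y0:y1,x0:x1].mean())
E
```

```text
gold part [0.53792146 0.03375066 0.2483679 ] [1.5573145543914846, 1.5573145543914788]
jaws pred [0.54222658 0.03296735 0.22496864]
rack x -0.0987068859104673
stub bottom pred proj [68.32612419 56.64399724] gold top [290.19160135 179.01488023] [286.96972159 237.90478843]
box 4.988666666666667
case 7.089861751152074
```

```bash
python3 -c "
from station import order; print(order.job_done())"
```

```text
the job is handed in; nothing more can be done
None
```

The job is handed in: the gold head is held up in the tongs, in front of the rack and clear of it. The run used about 15 s of the 42 s, and `job_done` gives no verdict.

- **What I did:** I picked up the tongs and carried them open at 49 mm. I reached under the shelf along the rack's own axis and closed on the collar at 40 N. Then I lifted the head 30 mm, drew it out about 96 mm and raised it another 150 mm.
- **Position at hand-in:** the gold part triangulates to (0.538, 0.034, 0.248) m. That is within about 4 mm horizontally of the jaw position worked out from the arm pose. The lower end is about 0.195 m up, and the axis is about 99 mm in front of the sockets (49 mm clear of the shelf edge). The head looks upright and the arm was still.
- **Grip:** the finger gap stayed at 36.6 mm through the lift. That is a little under the stated 38 mm but well above the roughly 31 mm I worked out for shut on nothing. The load on the wrist stayed at about 2.4 N.
- **Other objects:** both dark heads look in place in the last views. The insert box and drill case were never approached. Their image areas changed only slightly, which I put down to noise and shadow, though I did not measure their positions.
- **Disagreement:** the first scene-camera estimate of the gold head was about 6 mm off in x from the others. A check just before closing matched to within 1 mm.

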